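# Zero the test current, then hold the dead-man dial at the third detent

## Robot

A 6-joint arm with a two-finger parallel gripper is mounted at the origin on the work surface. World frame = base frame: x ahead of the robot, y to its left, z up, the work surface at z = 0. Lengths are in mm, angles in degrees, forces in N, time in s.
With the tool pointing down it reaches from about 300 to 850 mm from the base axis. Payload 4.2 kg.
Tool frame: the origin (TCP) lies between the finger pads; the fingertips stand 19 mm ahead of it and the grasp point (between the pads) is the TCP; z points along the fingers, x is the direction in which the jaws open and shut, and the axes are right-handed (so a half turn about z gives the same grasp; the last joint's range is limited). The gripper opens to 91 mm and grips with 3 to 60 N. Pads are 32 mm wide; open, the fingers measure 118 mm over their backs; the gripper's body (76 mm by 178 mm) begins 60 mm behind the grasp point.
Start: joints at [73.625, 18.312, 89.639, -0, 72.044, -1.146], TCP at [151.043, 554.822, 232.976] pointing down, gripper open.
Joint ranges: [-177.97, 177.97], [-48.28, 115.42], [12.27, 149.76], [-77.06, 257.06], [2.81, 150.46], [-146.56, 146.56]. Speed limits (degrees/s): [147.25, 147.25, 180, 180, 180, 180].

## Interface

Orientations are given as [roll, pitch, yaw] about the fixed x, y, z axes, in that order (R = Rz(yaw) Ry(pitch) Rx(roll)).
In Python, from workcell import sensors, grab_frame, env gives the robot as it stands.
- The arm moves only by the tool servo_tool, never from a script. Its argument "motion" is one flat list of numbers, 7 for each row, row after row: the shift along the world's x, y, z in mm, then the turn, a rotation vector about the world's x, y, z in rad, then the opening in per cent of the stroke, from 0 (shut) to 100 (fully open). In form: [x, y, z, rx, ry, rz, grip, x, y, z, rx, ry, rz, grip, ...]. A call has 1 to 10 rows; each row shifts and turns the commanded pose from where the row before left it; what a row does not reach is not made up. A row lasts 1/12 s, in which the tool goes at most 41.7 mm and 7.16 degrees, less where a joint would pass 70% of its speed; a pose out of reach is approached as far as the arm can. A call with a gripper value outside its range is refused whole. The fingers move at their own pace and stop on an object; "newtons" is the grip in N (left out, the last holds). Time passes only in rows, so rows that do not move let the fingers close. It gives the time, the measured TCP pose, the force and the opening at its end, in the units of the state.
- sensors.state(): the state, without advancing time (a new reading comes with each control period).
- grab_frame(name): name is "scene" or "top"; returns a dict with "image" (480x640x3 uint8, red, green, blue), "depth" (480x640 float32, mm along the optical axis (not along the pixel's ray), 0 where there is no reading), "fx", "fy", "cx", "cy" (pixels), "extrinsics" (4x4, takes a point from camera to world coordinates). Camera axes: x right, y up, looking along -z (the intrinsics and any distortion apply to the point x, -y, -z); pixel columns grow to the right and rows downward; lengths in mm; the calibration is good to about 2 mm. A picture is of the moment at which its call begins.
- env.job_done(): hands the job in, once; it reports no verdict.
The state is a dict: "time_s": time; "qpos": joint angles; "qvel": joint speeds; "effort": joint torques, N m; "ee_pos": TCP position; "ee_rot": TCP orientation; "force": force on the tool from outside, world axes, zero at the start; "torque": the same for the moment, N m; "gripper_width": finger opening in mm.
Only numpy, scipy, OpenCV 4.12 (cv2) and the standard library are available. Lean on these libraries where they do the work, as an engineer would, in place of code of your own. Each camera call takes 0.05 s, during which the arm holds its last target.

## Task

Bench test of the drive unit: first turn the bar-grip current knob on the supply unit fully anticlockwise to its end stop, and leave the spring-return test dial at rest until that is done. Then turn the test dial clockwise by its finger post past the first two detents to the third, and finish while still holding it there against its spring; do not let go. Leave the loose things lying around where they are.

Things in the scene. Friction and masses are not known exactly. Their poses are not given: they have to be found in the camera images.
- supply: grey supply unit fixed to the bench, 170 (x) x 220 (y) mm, flat top 90 mm above the bench; it carries the current knob. Origin at the centre of its footprint at bench height, z up, x points to its rear. It may stand to the left or the right of the selector unit and be turned up to 0.45 rad
- current_knob_grip (a point): point on the vertical axis of the current knob, at the height to grip (37 mm above the supply unit's top, 7 mm below the knob's top). The knob is a 44 mm black disc (top 14 mm above the unit's top) carrying an upright bar grip 42 mm long, 14 mm thick and 30 mm tall. The frame turns with the knob: its x axis runs along the bar, z up; a white line on the bar marks its -x end. The knob axis lies at (0, +50 mm) in the supply unit's frame
- current_knob (a joint): angle of the current knob, rad: 0 = fully anticlockwise (seen from above) against its end stop, the bar then along the supply unit's x axis; grows as it is turned clockwise up to 4.7; it stays where it is left (friction torque about 0.06 N m). Starts between 0.8 and 2.4
- selector: grey selector unit fixed to the bench, 200 (x) x 180 (y) mm, flat top 75 mm above the bench; it carries the test dial at its centre. Origin at the centre of its footprint at bench height, z up, x points to its rear. White marks on its top round the dial show the rest position, first, second and third detent; the third mark is the longest
- dial_axis (a point): point on the vertical axis of the test dial, on the selector unit's top; axes parallel to selector
- dial_post (a point): top centre of the upright finger post of the test dial, 139 mm above the bench. The dial is a black disc 84 mm across (its top 23 mm above the unit's top) with a short arm to a round post 14 mm thick, 62 mm from the axis; the post stands free from 18 mm to 64 mm above the unit's top. The frame turns with the dial. At rest the post lies towards -x, -y of the selector unit (direction 3.74 rad from its x axis, anticlockwise seen from above)
- test_dial (a joint): angle of the test dial, rad, growing as it is turned clockwise seen from above: 0 = rest stop, detents at 0.4, 0.8 and 1.2 (third), hard stop at 1.22. A spring turns it back to 0 from every position when let go: about 2.6 N at the post near rest, 6 N at the third detent, up to about 8 N while crossing the bumps between detents
- bearing: loose steel bearing ring, 44 mm across, 14 mm high, lying on top of the supply unit; origin at the centre of its underside
- socket: loose steel socket, upright cylinder 26 mm across, 30 mm high, standing on top of the selector unit beyond the dial; origin at the centre of its underside
- gear: loose steel gear, 78 mm across, 30 mm high, lying on the bench on the robot's side; origin at the centre of its underside
- screwdriver: loose screwdriver 170 mm long lying on the bench on the robot's side; its x axis points to the tip
- wrench: loose spanner 180 mm long lying on the bench beyond the two units; its x axis points away from the handle
- oil_bottle: loose bottle, 64 mm across, 160 mm high, standing on the right; origin at the centre of its underside
- mug: loose mug, 80 mm across, 90 mm high, standing at the left; origin at the centre of its underside
- grease_can: loose can, 80 mm across, 90 mm high, standing at the right; origin at the centre of its underside

How it is judged (in metres and radians):
On the way, in this order (a step that is already met when the one before it is completed fails the run):
1. the current knob is fully anticlockwise against its stop (value of joint current_knob below 0.08 rad), for 0.2 s.
2. the test dial is at the third detent, held by the robot (value of joint test_dial above 1.1 rad and contact force between any of the fingers, the arm and test_dial above 1.5 N), for 0.2 s.
At the end, for the whole second after the job is handed in: The current knob is within 0.08 rad of its anticlockwise stop; the test dial rests at the third detent (beyond 1.10 rad, moving slower than 0.1 rad/s) and the robot itself holds it there with more than 1.5 N (all of step 2 and value of joint current_knob below 0.08 rad and value of joint test_dial below 1.26 rad and velocity of joint test_dial between -0.1 and 0.1 rad/s); the arm keeps its last pose, push and grip.
It fails at once if the test dial is turned (beyond 0.25 rad) while the current knob is more than 0.15 rad from its stop (value of joint test_dial above 0.25 rad and value of joint current_knob above 0.15 rad).
It fails at once if a loose bystander is shifted by more than 30 mm (distance of any of bearing, socket, gear, screwdriver, wrench, oil_bottle, mug, grease_can from where it was at the start of the episode above 0.03 m).
It also fails if it takes over 72 s, if anything falls off the work surface, if the arm or the gripper's body presses on something with over 40 N, if the wrist force passes 120 N, or if a joint passes its speed limit or range.

## Working session

There is one attempt and no reset: what is moved stays moved. The work goes in short steps, Python scripts to look and compute and a tool call to move; the robot and the scene stay as the last step left them, time stands still between calls to the robot, and variables do not carry over. Pictures are saved under pics/ and viewed, and the job is handed in when it is done.

Besides the shell and the picture viewer there is one more tool, called after "Request:" as name(argument=value, ...) on one line, values as JSON. servo_tool: Moves the arm, as the interface text tells. Its arguments: {"type":"object","properties":{"motion":{"type":"array"},"newtons":{"type":"number"}},"required":["motion"]}

```bash
mkdir -p pics; cat > h.py <<'E'
from workcell import sensors, grab_frame, env
import numpy as np, cv2, pickle
def grab(n,name):
    f=grab_frame(n); cv2.imwrite('pics/%s.png'%name,cv2.cvtColor(f['image'],cv2.COLOR_RGB2BGR)); pickle.dump(f,open('/tmp/%s.pkl'%name,'wb')); return f
def ray(f,u,v,z):
    E=np.array(f['extrinsics']); d=E[:3,:3]@np.array([(u-f['cx'])/f['fx'],-(v-f['cy'])/f['fy'],-1.]); o=E[:3,3]
    return o+d*(z-o[2])/d[2]
def proj(f,p):
    E=np.array(f['extrinsics']); c=E[:3,:3].T@(np.array(p)-E[:3,3]); return f['cx']+f['fx']*c[0]/-c[2], f['cy']-f['fy']*c[1]/-c[2]
E
python3 - <<'E'
from h import *
for n in('scene','top'):
    f=grab(n,n+'0'); print(n,[k for k in f], np.round(f['extrinsics'],3),f['fx'],f['fy'],f['cx'],f['cy'])
print(sensors.state())
E
```

```text
scene ['image', 'depth', 'fx', 'fy', 'cx', 'cy', 'extrinsics'] [[-8.730000e-01 -3.420000e-01  3.470000e-01  1.033608e+03]
 [ 4.860000e-01 -5.800000e-01  6.540000e-01  8.623120e+02]
 [-2.200000e-02  7.400000e-01  6.730000e-01  1.019073e+03]
 [ 0.000000e+00  0.000000e+00  0.000000e+00  1.000000e+00]] 537.7012429939375 537.7012429939375 318.49448690309276 234.72845825057908
top ['image', 'depth', 'fx', 'fy', 'cx', 'cy', 'extrinsics'] [[-6.30000e-02  9.75000e-01 -2.12000e-01  2.60893e+02]
 [-9.98000e-01 -6.20000e-02  1.40000e-02  8.33000e-01]
 [ 0.00000e+00  2.13000e-01  9.77000e-01  1.51907e+03]
 [ 0.00000e+00  0.00000e+00  0.00000e+00  1.00000e+00]] 577.9099321498646 577.9099321498646 315.6311951170654 247.95954599128453
{'time_s': 0.1, 'qpos': array([ 7.36266495e+01,  1.83475491e+01,  8.96986699e+01, -1.04031284e-03,
        7.20439951e+01, -1.14710643e+00]), 'qvel': array([-0.05059449, -0.04677046, -0.08136343, -0.03009947,  0.03344994,
       -0.06397132]), 'effort': array([-1.10208995e-03, -4.13332343e+01, -2.32507360e+01,  7.28171412e-02,
        4.22021875e-02, -5.26881809e-05]), 'ee_pos': array([150.91149988, 554.41110058, 232.21368829]), 'ee_rot': array([-1.79999183e+02,  9.02157627e-02,  7.47740781e+01]), 'force': array([ 0.52001234,  0.38799692, -0.00416981]), 'torque': array([ 0.0162814 , -0.01745882, -0.02171327]), 'gripper_width': 91.41211478491442}
```

```bash
ls -a .
```

```text
.
..
h.py
pics
```

View pics/scene0.png

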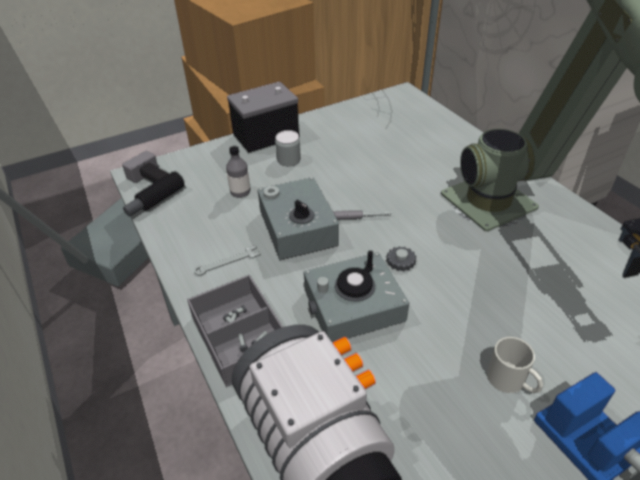

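View pics/top0.png

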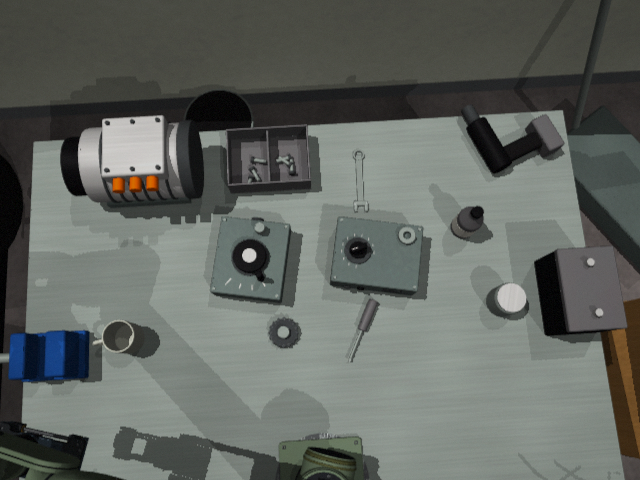

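```bash
python3 - <<'E'
from h import *
t=cv2.imread('pics/top0.png');s=cv2.imread('pics/scene0.png')
cv2.imwrite('pics/c1.png',cv2.resize(t[205:310,205:305],None,fx=5.7,fy=5.7,interpolation=cv2.INTER_CUBIC))
cv2.imwrite('pics/c2.png',cv2.resize(t[205:305,322:432],None,fx=6,fy=6,interpolation=cv2.INTER_CUBIC))
cv2.imwrite('pics/c3.png',cv2.resize(s[170:260,250:350],None,fx=6,fy=6,interpolation=cv2.INTER_CUBIC))
E
```

```text
(no output)
```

View pics/c1.png

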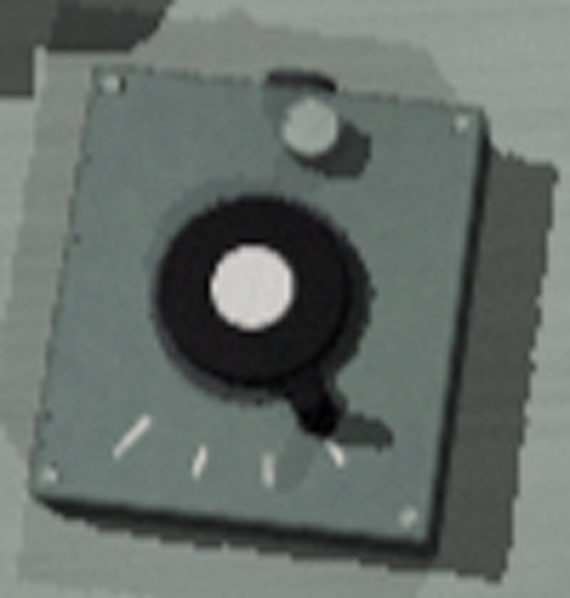

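View pics/c2.png

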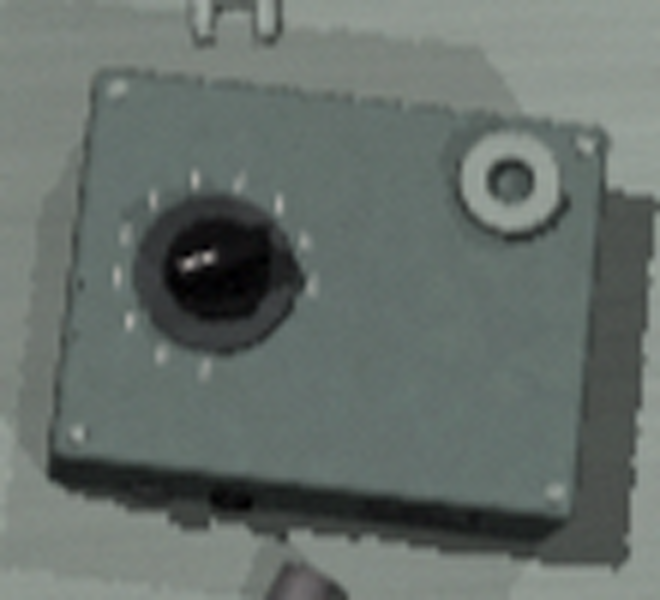

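View pics/c3.png

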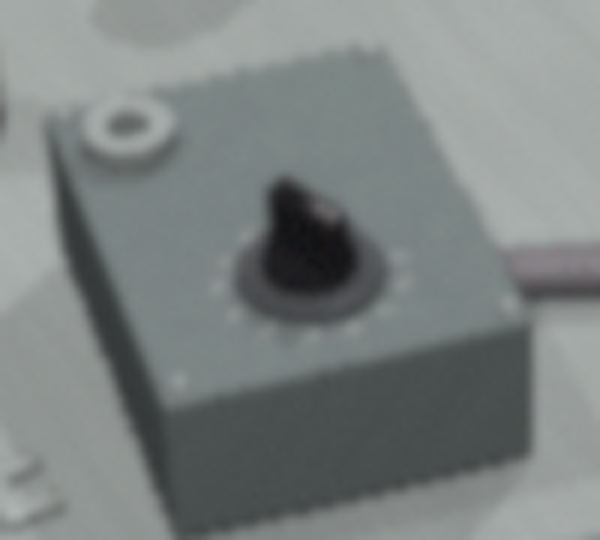

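```bash
python3 - <<'E'
from h import *
t=cv2.imread('pics/top0.png');s=cv2.imread('pics/scene0.png')
a=cv2.resize(t[230:270,335:380],None,fx=14,fy=14,interpolation=cv2.INTER_CUBIC)
b=cv2.resize(s[190:230,280:325],None,fx=14,fy=14,interpolation=cv2.INTER_CUBIC)
o=np.clip(np.vstack([a,b]).astype(float)*3,0,255).astype('uint8')
o=np.hstack([o[:560],o[560:]]);o=cv2.resize(o,(800,356)); cv2.imwrite('pics/c4.png',o)
f=pickle.load(open('/tmp/top0.pkl','rb'))
for nm,c,z,off in(('sup',[(338.2,217),(422.8,226.7),(416.5,291.7),(330.7,280.8)],90,(0,50)),('sel',[(221.7,216.8),(290.4,223.8),(280.4,300.6),(210.8,291.8)],75,(0,0))):
    P=np.array([ray(f,u,v,z)[:2] for u,v in c]);ctr=P.mean(0)
    # order: rear-left, rear-right, front-right, front-left
    dx=(P[0]+P[1]-P[2]-P[3])/2; dy=(P[0]+P[3]-P[1]-P[2])/2
    yx=np.arctan2(dx[1],dx[0]);yy=np.arctan2(-dy[0],dy[1]);print(nm,P.round(1).tolist(),ctr,np.hypot(*dx),np.hypot(*dy),yx,yy)
    y=(yx+yy)/2;R=np.array([[np.cos(y),-np.sin(y)],[np.sin(y),np.cos(y)]]);print('axis',ctr+R@np.array(off))
print('disc top white centre', ray(f,205+252/5.7,205+287/5.7,98), 'post top',ray(f,205+317/5.7,205+413/5.7,139))
print('knob disc ctr',ray(f,322+216/6,205+274/6,104),'line',ray(f,322+178/6,205+267/6,134),ray(f,322+215/6,205+257/6,134))
d=f['depth']
m=[(v,u) for v in range(225,280) for u in range(335,385) if 0<d[v,u]]
E=np.array(f['extrinsics'])
def pt(u,v):
    z=d[v,u]; return E[:3,:3]@np.array([(u-f['cx'])/f['fx']*z,-(v-f['cy'])/f['fy']*z,-z])+E[:3,3]
Q=np.array([pt(u,v) for v,u in m]); Q=Q[(Q[:,2]>126)&(Q[:,2]<142)]
print(len(Q),Q.mean(0)); w,V=np.linalg.eigh(np.cov(Q[:,:2].T)); print(w**.5*12**.5,V[:,1],np.degrees(np.arctan2(V[1,1],V[0,1])))
m=[(v,u) for v in range(255,290) for u in range(245,275)];Q=np.array([pt(u,v) for v,u in m]); Q=Q[(Q[:,2]>133)]; print('post',len(Q),Q.mean(0))
E
```

```text
sup [[648.4, -82.1], [609.2, -295.7], [444.0, -262.9], [484.9, -51.6]] [ 546.60134436 -173.04417433] 167.396635384148 216.1797766139673 -0.19040784480358403 -0.18642690349412483
axis [ 555.96657005 -123.92907943]
sel [[672.1, 217.8], [642.2, 41.4], [445.1, 77.2], [478.4, 250.8]] [559.45679652 146.83365288] 198.34893537072804 177.82826951299637 -0.17434627280896325 -0.17871668098095347
axis [559.45679652 146.83365288]
disc top white centre [560.98024031 148.37247329  98.        ] post top [496.07568791 118.73858327 139.        ]
knob disc ctr [ 554.41995345 -124.50087696  104.        ] line [ 552.09579702 -106.58024983  134.        ] [ 555.30684571 -121.99685253  134.        ]
99 [ 558.68187765 -123.45955452  132.87498986]
[14.49476696 41.77852758] [-0.28262371  0.95923086] 106.41685825495473
post 35 [449.82962376  95.70476861 453.94235439]
```

View pics/c4.png

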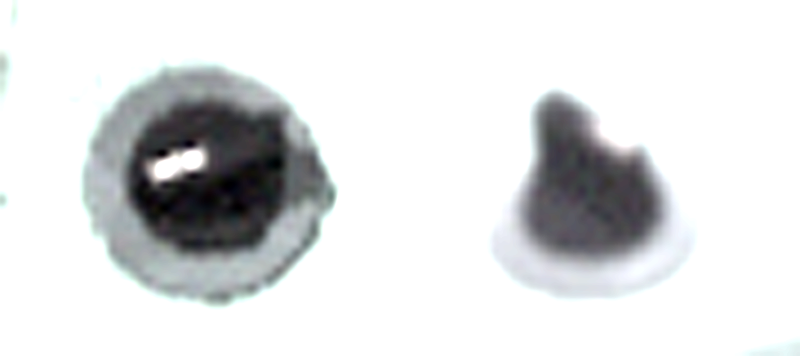

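```bash
python3 - <<'E'
from h import *
out=[]
for n,r in(('top0',[(225,295,215,285),(230,280,330,385)]),('scene0',[(240,310,330,400),(185,235,275,330)])):
    f=pickle.load(open('/tmp/%s.pkl'%n,'rb'));im=cv2.imread('pics/%s.png'%n)
    k=8;big=cv2.resize(im,None,fx=k,fy=k,interpolation=cv2.INTER_CUBIC);big=np.clip(big.astype(float)*2,0,255).astype('uint8')
    def dot(p,c):
        u,v=proj(f,p);cv2.circle(big,(int((u+.5)*k),int((v+.5)*k)),3,c,-1)
    a=np.radians(204.1);dot((560+62*np.cos(a),147.5+62*np.sin(a),139),(0,0,255));dot((560,147.5,98),(255,0,0))
    dot((560+62*np.cos(a),147.5+62*np.sin(a),93),(0,255,255))
    b=np.radians(105);e=np.array([np.cos(b),np.sin(b)]);g=np.array([-e[1],e[0]])
    for i in(-21,0,21):
        for j in (-7,7): dot((*(np.array([556.5,-124])+i*e+j*g),134),(0,0,255) if i<21 else (0,255,0))
    for (v0,v1,u0,u1) in r: out.append(cv2.resize(big[v0*k:v1*k,u0*k:u1*k],(400,300)))
cv2.imwrite('pics/c5.png',np.vstack([np.hstack(out[:2]),np.hstack(out[2:])]))
E
```

```text
(no output)
```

View pics/c5.png

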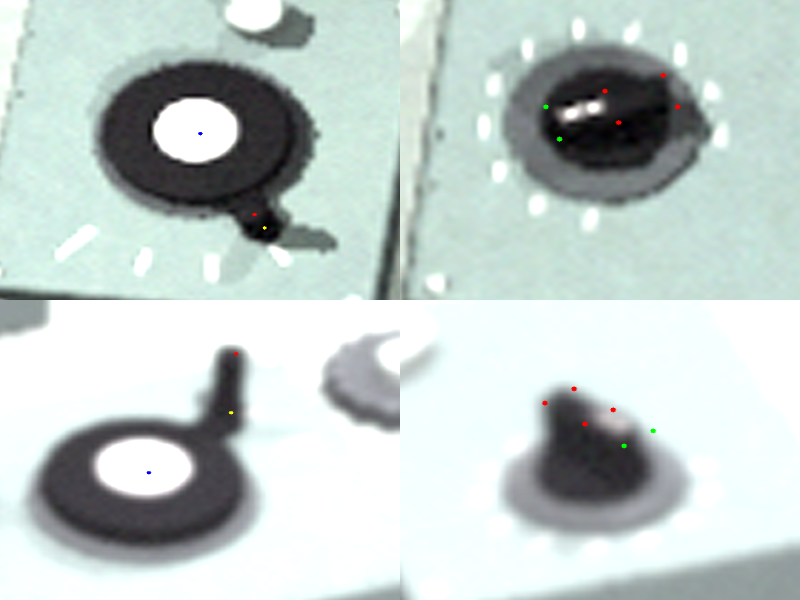

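Request:
servo_tool(motion=[20,-34,0,0,0,-0.052,100,20,-34,0,0,0,-0.052,100,20,-34,0,0,0,-0.052,100,20,-34,0,0,0,-0.052,100,20,-34,0,0,0,-0.052,100,20,-34,0,0,0,-0.052,100,20,-34,0,0,0,-0.052,100,20,-34,0,0,0,-0.052,100,20,-34,0,0,0,-0.052,100,20,-34,0,0,0,-0.052,100])

```text
time_s: 0.93
ee_pos: [351.3, 213.0, 232.8]
ee_rot: [-180.0, 0.0, 44.9]
force: [0.4, 0.3, -0.3]
gripper_width: 91.1
```

Request:
servo_tool(motion=[20.5,-34,0,0,0,-0.052,100,20.5,-34,0,0,0,-0.052,100,20.5,-34,0,0,0,-0.052,100,20.5,-34,0,0,0,-0.052,100,20.5,-34,0,0,0,-0.052,100,20.5,-34,0,0,0,-0.052,100,20.5,-34,0,0,0,-0.052,100,20.5,-34,0,0,0,-0.052,100,20.5,-34,0,0,0,-0.052,100,20.5,-34,0,0,0,-0.052,100])

```text
time_s: 1.77
ee_pos: [556.4, -127.1, 232.5]
ee_rot: [-180.0, 0.0, 15.0]
force: [0.5, -0.2, 0.0]
gripper_width: 91.3
```

Request:
servo_tool(motion=[0,1,-20,0,0,0,100,0,0,-20,0,0,0,100,0,0,-20,0,0,0,100,0,0,-20,0,0,0,100,0,0,-15,0,0,0,100,0,0,-9,0,0,0,100,0,0,0,0,0,0,100,0,0,0,0,0,0,100])

```text
time_s: 2.43
ee_pos: [556.1, -124.2, 128.9]
ee_rot: [-180.0, 0.0, 15.2]
force: [-0.6, -0.0, -0.0]
gripper_width: 91.1
```

```bash
python3 - <<'E'
from h import *
f=grab('scene','s1');s=sensors.state();print(s['ee_pos'],s['ee_rot'],s['force'],s['time_s'])
im=cv2.imread('pics/s1.png');cv2.imwrite('pics/s1c.png',cv2.resize(im[150:260,240:360],None,fx=5,fy=5,interpolation=cv2.INTER_CUBIC))
E
```

```text
[ 556.5910697  -124.24669361  129.67265417] [ 1.79966667e+02 -6.75480324e-02  1.51890257e+01] [ 0.06937039 -0.35005177  0.17795078] 2.4833
```

View pics/s1c.png

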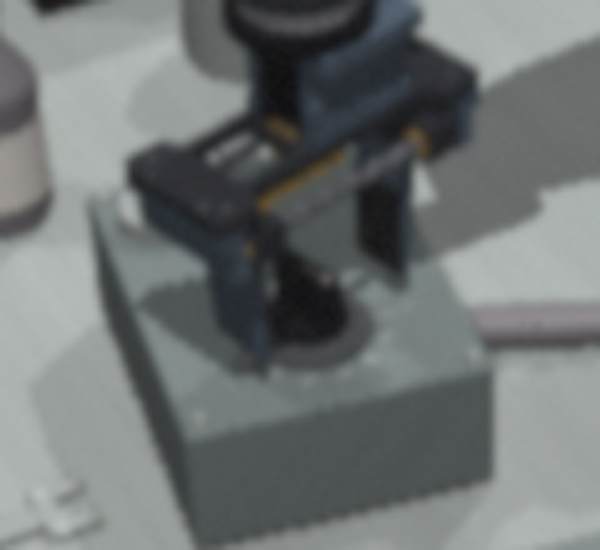

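The open jaws straddle the bar, with the knob at about (310,310) in the crop. I'll close on it gently.

Request:
servo_tool(motion=[0,0,0,0,0,0,0,0,0,0,0,0,0,0,0,0,0,0,0,0,0,0,0,0,0,0,0,0,0,0,0,0,0,0,0,0,0,0,0,0,0,0,0,0,0,0,0,0,0,0,0,0,0,0,0,0,0,0,0,0,0,0,0,0,0,0,0,0,0,0], newtons=25)

```text
time_s: 3.32
ee_pos: [556.0, -124.2, 128.9]
ee_rot: [-180.0, 0.0, 15.2]
force: [0.1, 0.4, -0.2]
gripper_width: 27.3
```

```bash
python3 - <<'E'
from h import *
s=sensors.state();print({k:np.round(s[k],2) for k in('ee_pos','ee_rot','force','torque','gripper_width','time_s')})
E
```

```text
{'ee_pos': array([ 556.02, -124.19,  128.93]), 'ee_rot': array([-180.  ,    0.  ,   15.18]), 'force': array([ 0.13,  0.36, -0.16]), 'torque': array([-0.06, -0.03, -0.04]), 'gripper_width': np.float64(27.26), 'time_s': np.float64(3.32)}
```

Request:
servo_tool(motion=[0,0,0,0,0,0,0,0,0,0,0,0,0,0,0,0,0,0,0,0,0,0,0,0,0,0,0,0,0,0,0,0,0,0,0], newtons=25)

```text
time_s: 3.73
ee_pos: [558.4, -123.7, 129.1]
ee_rot: [180.0, -0.3, 15.2]
force: [5.8, 1.8, -4.2]
gripper_width: 13.5
```

Request:
servo_tool(motion=[2.4,0.6,0,0,0,0,0,0,0,0,0,0,0.08,0,0,0,0,0,0,0.1,0,0,0,0,0,0,0.1,0,0,0,0,0,0,0.1,0,0,0,0,0,0,0.1,0,0,0,0,0,0,0.1,0,0,0,0,0,0,0.1,0,0,0,0,0,0,0.1,0,0,0,0,0,0,0.1,0])

```text
time_s: 4.57
ee_pos: [557.0, -124.9, 129.0]
ee_rot: [-179.9, 0.2, 65.9]
force: [-3.6, -4.8, 2.4]
gripper_width: 13.9
```

```bash
python3 - <<'E'
from h import *
s=sensors.state();print({k:np.round(s[k],2) for k in('ee_pos','ee_rot','force','torque','gripper_width','time_s')})
E
```

```text
{'ee_pos': array([ 557.  , -124.95,  129.04]), 'ee_rot': array([-179.89,    0.21,   65.92]), 'force': array([-3.61, -4.75,  2.41]), 'torque': array([-0.86,  0.54, -0.07]), 'gripper_width': np.float64(13.87), 'time_s': np.float64(4.57)}
```

Request:
servo_tool(motion=[-1,-1,0,0,0,0.08,0,0,0,0,0,0,0.08,0,0,0,0,0,0,0.06,0,0,0,0,0,0,0.03,0,0,0,0,0,0,0,0,0,0,0,0,0,0,0])

```text
time_s: 5.07
ee_pos: [556.8, -125.6, 129.1]
ee_rot: [-179.9, 0.1, 79.8]
force: [-3.3, -4.9, 1.1]
gripper_width: 13.8
```

```bash
python3 - <<'E'
from h import *
s=sensors.state();print({k:np.round(s[k],2) for k in('ee_pos','ee_rot','force','torque','gripper_width','time_s')})
E
```

```text
{'ee_pos': array([ 556.77, -125.56,  129.06]), 'ee_rot': array([-1.7994e+02,  9.0000e-02,  7.9820e+01]), 'force': array([-3.3 , -4.86,  1.07]), 'torque': array([-0.99,  0.44, -0.7 ]), 'gripper_width': np.float64(13.76), 'time_s': np.float64(5.07)}
```

Request:
servo_tool(motion=[-1,-1,0,0,0,0.03,0,0,0,0,0,0,0.02,0,0,0,0,0,0,0,0,0,0,0,0,0,0,0,0,0,0,0,0,0,0])

```text
time_s: 5.48
ee_pos: [556.5, -125.6, 129.1]
ee_rot: [180.0, -0.0, 82.7]
force: [-0.4, -2.0, 1.1]
gripper_width: 15.3
```

```bash
python3 - <<'E'
from h import *
f=grab('scene','s2')
s=sensors.state();print({k:np.round(s[k],2) for k in('ee_pos','ee_rot','force','torque','gripper_width','time_s')})
E
```

```text
{'ee_pos': array([ 556.53, -125.6 ,  129.05]), 'ee_rot': array([ 1.7999e+02, -1.0000e-02,  8.2740e+01]), 'force': array([-0.86, -1.07,  1.53]), 'torque': array([-0.43,  0.04, -0.99]), 'gripper_width': np.float64(15.3), 'time_s': np.float64(5.53)}
```

Request:
servo_tool(motion=[0,0,0,0,0,-0.05,0,0,0,0,0,0,0,60,0,0,0,0,0,0,60,0,0,0,0,0,0,60,0,0,0,0,0,0,60,0,0,0,0,0,0,60,0,0,0,0,0,0,60,0,0,0,0,0,0,60,0,0,20,0,0,0,60,0,0,30,0,0,0,60])

```text
time_s: 6.37
ee_pos: [554.4, -125.1, 176.6]
ee_rot: [-179.6, -0.0, 79.9]
force: [-0.3, 1.5, -0.6]
gripper_width: 55.3
```

Request:
servo_tool(motion=[0,0,30,0,0,0,80,-8,27,0,0,0,0.05,80,-8,27,0,0,0,0.05,80,-8,27,0,0,0,0.05,80,-8,27,0,0,0,0.05,80,-8,27,0,0,0,0.05,80,-8,27,0,0,0,0.05,80])

```text
time_s: 6.95
ee_pos: [507.8, 37.6, 209.1]
ee_rot: [180.0, -0.0, 97.3]
force: [0.7, 1.1, -0.2]
gripper_width: 72.8
```

```bash
python3 - <<'E'
from h import *
f=grab('scene','s3');f2=grab('top','t3')
s=sensors.state();print({k:np.round(s[k],2) for k in('ee_pos','ee_rot','force','gripper_width','time_s')})
a=cv2.imread('pics/s3.png')[160:310,240:420];b=cv2.imread('pics/t3.png')[200:350,200:380]+0
o=np.hstack([cv2.resize(x,(400,333),interpolation=cv2.INTER_CUBIC) for x in(a,b)])
cv2.imwrite('pics/c6.png',np.clip(o*1.5,0,255))
E
```

```text
{'ee_pos': array([507.16,  39.33, 209.09]), 'ee_rot': array([-1.7997e+02, -8.0000e-02,  9.7380e+01]), 'force': array([ 0.88,  0.41, -0.58]), 'gripper_width': np.float64(73.03), 'time_s': np.float64(7.05)}[ WARN:0@6.777] global loadsave.cpp:1063 imwrite_ Unsupported depth image for selected encoder is fallbacked to CV_8U.
```

View pics/c6.png

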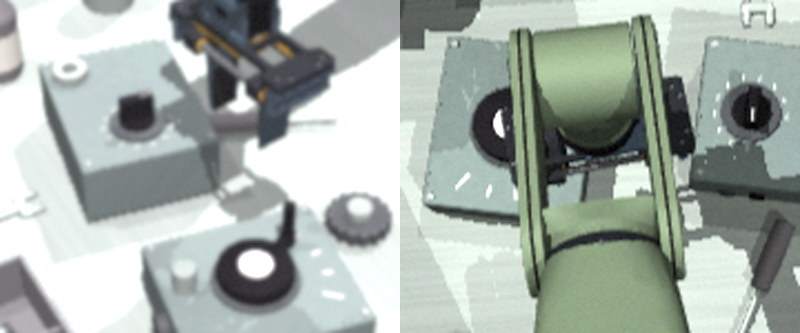

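```bash
python3 - <<'E'
from h import *
f=pickle.load(open('/tmp/t3.pkl','rb'));d=f['depth'];E=np.array(f['extrinsics'])
v,u=np.mgrid[225:280,340:385].reshape(2,-1);z=d[v,u]
Q=(E[:3,:3]@np.array([(u-f['cx'])/f['fx']*z,-(v-f['cy'])/f['fy']*z,-z])).T+E[:3,3]
for lo in(118,126,130):
    q=Q[(Q[:,2]>lo)&(Q[:,2]<142)&(np.hypot(Q[:,0]-557,Q[:,1]+124)<35)]
    w,V=np.linalg.eigh(np.cov(q[:,:2].T)); print(len(q),q.mean(0),w**.5*12**.5,np.degrees(np.arctan2(V[1,1],V[0,1])))
E
```

```text
99 [ 557.46262018 -123.25449201  133.21400352] [14.33541885 42.54656216] 168.7125279817336
94 [ 558.16256869 -123.54264878  133.7323675 ] [13.95499362 41.89651566] 169.32577367890485
82 [ 558.17008529 -123.76451875  134.56221822] [13.5357044  39.95147079] 168.03062189688043
```

Request:
servo_tool(motion=[-1,27,0,0,0,0.1,80,-1,27,0,0,0,0.1,80,-1.5,28,0,0,0,0.09,80,0,0,0,0,0,0,80,0,0,-20,0,0,0,80,0,0,-20,0,0,0,80,0,0,-20,0,0,0,80,0,0,-14,0,0,0,80,0,0,-8,0,0,0,80,0,0,0,0,0,0,80])

```text
time_s: 7.88
ee_pos: [504.2, 117.3, 125.3]
ee_rot: [-179.8, -0.0, 113.7]
force: [-0.5, 0.3, 0.1]
gripper_width: 73.1
```

```bash
python3 - <<'E'
from h import *
f=grab('scene','s4')
s=sensors.state();print({k:np.round(s[k],2) for k in('ee_pos','ee_rot','force','gripper_width','time_s')})
a=cv2.imread('pics/s4.png')[200:320,300:440];cv2.imwrite('pics/c7.png',cv2.resize(a,None,fx=5,fy=5,interpolation=cv2.INTER_CUBIC))
E
```

```text
{'ee_pos': array([504.95, 117.63, 126.55]), 'ee_rot': array([-179.92,   -0.  ,  113.66]), 'force': array([ 0.23,  0.54, -0.23]), 'gripper_width': np.float64(72.97), 'time_s': np.float64(7.93)}
```

View pics/c7.png

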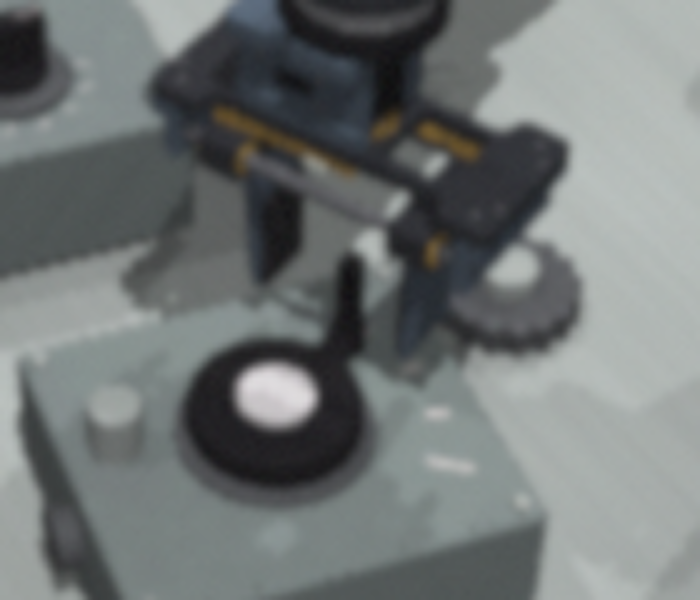

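Request:
servo_tool(motion=[-1.5,4.5,0,0,0,0,0,0,0,0,0,0,0,0,0,0,0,0,0,0,0,0,0,0,0,0,0,0,0,0,0,0,0,0,0,0,0,0,0,0,0,0,0,0,0,0,0,0,0,0,0,0,0,0,0,0,0,0,0,0,0,0,0,0,0,0,0,0,0,0], newtons=40)

```text
time_s: 8.77
ee_pos: [503.6, 122.3, 127.0]
ee_rot: [-180.0, 0.1, 113.8]
force: [0.3, -2.7, 0.8]
gripper_width: 13.0
```

Request:
servo_tool(motion=[0,0,0,0,0,0,0,0,0,0,0,0,0,0,0,0,0,0,0,0,0])

```text
time_s: 9.02
ee_pos: [503.5, 122.4, 127.0]
ee_rot: [-180.0, 0.0, 113.7]
force: [1.0, -3.9, 1.1]
gripper_width: 13.2
```

```bash
python3 - <<'E'
from h import *
s=sensors.state();print({k:np.round(s[k],2) for k in('ee_pos','ee_rot','force','torque','gripper_width','time_s')})
a0=np.radians(204.1);A=np.array([560,147.5])
for i in range(9):
    q=i*.15;a=a0-q;b=a-.15
    print(q,(A+62*np.array([np.cos(a),np.sin(a)])).round(1),(62*np.array([np.cos(b)-np.cos(a),np.sin(b)-np.sin(a)])).round(1))
E
```

```text
{'ee_pos': array([503.54, 122.42, 126.99]), 'ee_rot': array([-1.7998e+02,  5.0000e-02,  1.1374e+02]), 'force': array([ 0.96, -3.91,  1.11]), 'torque': array([-0.66, -0.08, -0.  ]), 'gripper_width': np.float64(13.24), 'time_s': np.float64(9.02)}
0.0 [503.4 122.2] [-3.1  8.7]
0.15 [500.3 130.9] [-1.8  9.1]
0.3 [498.5 140. ] [-0.4  9.3]
0.44999999999999996 [498.  149.3] [1.  9.2]
0.6 [499.  158.6] [2.3 9. ]
0.75 [501.3 167.6] [3.7 8.5]
0.8999999999999999 [505.  176.1] [4.9 7.9]
1.05 [509.9 184. ] [6.  7.1]
1.2 [515.9 191.1] [7.  6.1]
```

Request:
servo_tool(motion=[-1.6,4.3,0,0,0,-0.075,0,-1.5,4.4,0,0,0,-0.075,0,-0.9,4.5,0,0,0,-0.075,0,-0.9,4.6,0,0,0,-0.075,0,-0.2,4.6,0,0,0,-0.075,0,-0.2,4.7,0,0,0,-0.075,0,0.5,4.6,0,0,0,-0.075,0,0.5,4.6,0,0,0,-0.075,0,1.1,4.5,0,0,0,-0.075,0,1.2,4.5,0,0,0,-0.075,0])

```text
time_s: 9.85
ee_pos: [502.1, 168.5, 127.0]
ee_rot: [179.9, -0.0, 70.6]
force: [2.3, -2.4, -1.9]
gripper_width: 13.0
```

Request:
servo_tool(motion=[1.8,4.3,0,0,0,-0.075,0,1.9,4.2,0,0,0,-0.075,0,2.4,4,0,0,0,-0.075,0,2.5,3.9,0,0,0,-0.075,0,3,3.6,0,0,0,-0.075,0,0,0,0,0,0,0,0])

```text
time_s: 10.35
ee_pos: [513.9, 188.9, 126.9]
ee_rot: [180.0, -0.1, 49.3]
force: [1.5, -1.5, -0.0]
gripper_width: 12.8
```

```bash
python3 - <<'E'
from h import *
s=sensors.state();print({k:np.round(s[k],2) for k in('ee_pos','ee_rot','force','torque','gripper_width','time_s')})
p=s['ee_pos'];print('q',np.radians(204.1)-np.arctan2(p[1]-147.5,p[0]-560)%6.2832,np.hypot(p[1]-147.5,p[0]-560))
E
```

```text
{'ee_pos': array([513.88, 188.88, 126.94]), 'ee_rot': array([ 1.7997e+02, -8.0000e-02,  4.9250e+01]), 'force': array([ 1.49, -1.51, -0.02]), 'torque': array([-0.46, -0.29,  0.21]), 'gripper_width': np.float64(12.84), 'time_s': np.float64(10.35)}
q 1.1519055101103093 61.96648559547414
```

Request:
servo_tool(motion=[1.1,1.1,0,0,0,-0.025,0,1.1,1,0,0,0,-0.025,0,0.7,0.6,0,0,0,0,0,0.4,0.4,0,0,0,0,0,0,0,0,0,0,0,0,0,0,0,0,0,0,0,0,0,0,0,0,0,0])

```text
time_s: 10.93
ee_pos: [515.9, 191.2, 127.0]
ee_rot: [-180.0, 0.0, 46.4]
force: [-0.2, -2.3, 1.4]
gripper_width: 13.1
```

```bash
python3 - <<'E'
from h import *
f=grab('scene','s5')
s=sensors.state();print({k:np.round(s[k],2) for k in('ee_pos','ee_rot','force','torque','gripper_width','time_s')})
p=s['ee_pos'];print('q',np.radians(204.1)-np.arctan2(p[1]-147.5,p[0]-560)%6.2832,np.hypot(p[1]-147.5,p[0]-560))
a=cv2.imread('pics/s5.png')[170:330,250:430];cv2.imwrite('pics/c8.png',cv2.resize(a,None,fx=4.4,fy=3.7*1.0,interpolation=cv2.INTER_CUBIC))
E
```

```text
{'ee_pos': array([515.95, 191.17, 126.93]), 'ee_rot': array([-1.7998e+02,  3.0000e-02,  4.6430e+01]), 'force': array([-1.5 , -3.15,  2.13]), 'torque': array([-0.45,  0.16,  0.13]), 'gripper_width': np.float64(13.14), 'time_s': np.float64(10.98)}
q 1.2017008630226482 62.02959045743606
```

View pics/c8.png

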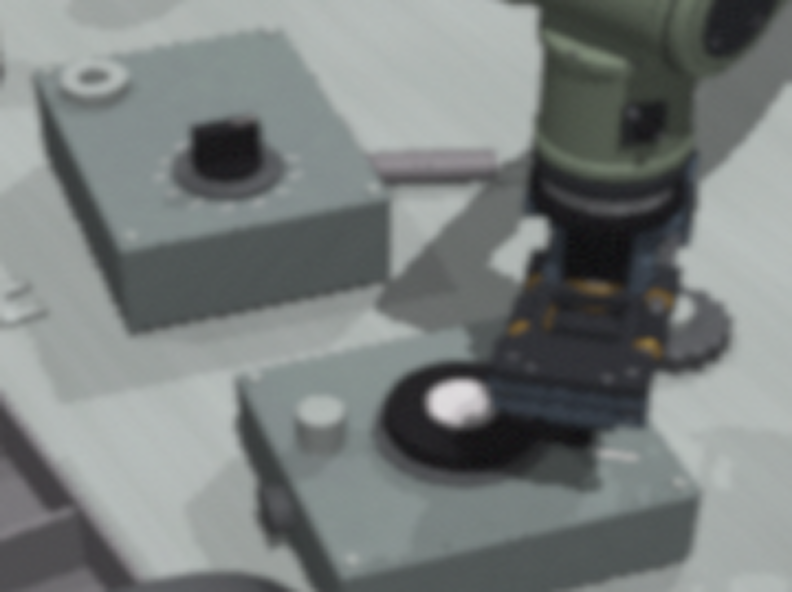

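```bash
python3 - <<'E'
from h import *
s=sensors.state();print(s['qvel'].round(2),s['gripper_width']);env.job_done()
E
```

```text
[-0.06  0.01  0.04  0.1   0.02  0.18] 13.143972876771933
the job is handed in; nothing more can be done
```

I turned the current knob fully anticlockwise, then turned the test dial to the third detent and handed the job in while still holding the post with a 40 N grip. The hand-in gives no verdict.

**Current knob:** The gripper met the end stop, with wrist torque rising to about 1 N·m. After I let go, the depth image showed the bar at 169.3°, against an expected 169.2°. That is well inside the 0.08 rad limit.

**Test dial:** I left it at rest until the knob was done. From the gripper position, it now stands at about 1.20 rad. The jaws are at 13.1 mm on the 14 mm post, the arm is still, and the dial's arm lies by the long third mark in the last picture.

**Other checks:** The job took about 11 s. The bearing, socket and gear look undisturbed in the last picture, and the parts of the screwdriver and spanner in view do too. I did not measure any of their positions. The bottle, mug and can were not in that picture, but the arm stayed clear of them. No check failed or disagreed, apart from 2–5 mm differences in position that I corrected before or during each grip.

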